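Hold a photometer's sprung light shutter half open for a stray-light check

ROBOT

A 6-joint arm with a two-finger parallel gripper is mounted at the origin on the work surface. World frame = base frame: x ahead of the robot, y to its left, z up, the work surface at z = 0. Lengths are in m, angles in rad, forces in N, time in s.
With the tool pointing down it reaches from about 0.25 to 0.775 m from the base axis. Payload 4 kg.
Tool frame: the origin (TCP) lies at the very end of the fingers, on their centre line; the grasp point (between the pads) lies 19 mm behind it; z points along the fingers, y is the line along which they close (so a half turn about z gives the same grasp; the last joint's range is limited). The gripper opens to 94 mm and grips with 3 to 60 N. Pads are 16 mm wide; open, the fingers measure 119 mm over their backs; the gripper's body (75 mm by 177 mm) begins 78 mm behind the grasp point.
Start: joints at [-1.25, 0.087, 1.371, -0, 1.684, -0.103], TCP at [0.226, -0.501, 0.206] pointing down, gripper open.
Joint ranges: [-3.1, 3.1], [-0.76, 2.03], [0.27, 2.55], [-1.08, 4.22], [0.17, 2.65], [-2.57, 2.57]. Speed limits (rad/s): [2.79, 2.79, 3.14, 3.14, 3.14, 3.14].

INTERFACE

Orientations are given as [roll, pitch, yaw] about the fixed x, y, z axes, in that order (R = Rz(yaw) Ry(pitch) Rx(roll)).
In Python, from bench import robot gives the robot as it stands. The module is installed in compiled form; this text tells all that it offers.
- The arm moves only by the tool move_arm, never from a script. Its argument "deltas" is one flat list of numbers, 7 for each row, row after row: the turn, a rotation vector about the tool's x, y, z in rad, then the shift along the tool's x, y, z in cm, then the closure, from -1 (fully open) to 1 (shut). A call has 1 to 8 rows; each row is the pose to reach, as a shift and turn from the pose commanded when the call began, along the tool's axes at that moment; what a row does not reach only later rows make up. A row lasts 1/10 s, in which the tool goes at most 50 mm and 8.59 degrees, less where a joint would pass 70% of its speed; a pose out of reach is approached as far as the arm can. A call with a gripper value outside its range is refused whole. The fingers move at their own pace and stop on an object; the grip force is fixed at half the most. Time passes only in rows, so rows that repeat a pose let the fingers close. It gives the time, the measured TCP pose, the force, the opening and the grip force at its end, in the units of the state.
- robot.get_obs(): the state, without advancing time (a new reading comes with each control period).
- robot.snapshot(name): name is "scene" or "top"; returns a dict with "image" (400x640x3 uint8, red, green, blue), "depth" (400x640 float32, m along the optical axis (not along the pixel's ray), 0 where there is no reading), "fov_y" (degrees; the focal length in pixels is half the picture's height over the tangent of half this angle, whatever the lens; pixels are square), "cx", "cy" (the principal point, pixels), "origin" and "orientation" of the camera in the world. Camera axes: x right, y up, looking along -z (the intrinsics and any distortion apply to the point x, -y, -z); pixel columns grow to the right and rows downward; lengths in m; the calibration is good to about 2 mm. A picture is of the moment at which its call begins.
- robot.close_job(): hands the job in; it is judged then, once.
The state is a dict: "time": time; "joint_positions": joint angles; "qvel": joint speeds; "joint_torque": joint torques, N m; "tool_pos": TCP position; "ee_rot": TCP orientation; "wrist_force": force on the tool from outside, world axes, zero at the start; "wrist_torque": the same for the moment, N m; "width": finger opening in m; "finger_force": force on a finger pad.
Only numpy, scipy, OpenCV 4.12 (cv2) and the standard library are available. Lean on these libraries where they do the work, as an engineer would, in place of code of your own. Each camera call takes 0.05 s, during which the arm holds its last target. There are 200 camera calls.

TASK

For the stray-light check on the bench photometer, first lay the aluminium ruler flat on its deck as a travel scale, long edge flush against the front guide rail of the light shutter and about centred on that rail, and let go of it. Then slide the shutter open against its spring to half its travel, so that two of the four cuvette wells are uncovered, never so far that the third comes fully into the light, and finish the program still holding it there: it snaps shut if released. Leave the ruler lying flush and do not disturb the tubes, the rack or the jar.

Things in the scene. Friction and masses are not known exactly. Their poses are not given: they have to be found in the camera images.
- photometer: Bench photometer, fixed, 280 mm deep (its x, from its sloping console near the robot to its back), 360 mm wide (its y), flat deck 100 mm above the bench. Origin: centre of its underside. Yaw within 0.25 rad; stands left or right of the robot's middle. Console: x -140 to -90 mm, no higher than the deck; bare deck from there to the front rail. Tubes stand in wells at x = 116 mm.
- rail_face (a point): Foot of the front face of the front guide rail, at deck level (100 mm above the bench), at the middle of the rail's 200 mm length; axes parallel to the photometer's. The rail runs along y, is 10 mm wide and 12 mm high. The ruler goes on its -x side. A like rail 70 mm behind carries the shutter's other side.
- wells_mid (a point): Middle of the row of four yellow cuvette wells under the shutter, at deck level (photometer x = 40, y = -45 mm); wells 10 mm wide at y = -30, -10, 10, 30 mm from here, uncovered in this order. At half travel the shutter's -y edge (white line beside it) stands at this point. A grey spring housing, 18 mm high, lies from y = -55 to -133 mm from here.
- shutter (a joint): Opening (m) of the light shutter, a black plate 56 x 86 mm between the rails, top 6 mm above the deck: 0 shut (the start), 0.084 fully open, moving towards the photometer's +y. A spring pulls it shut with 4 N at 0, rising 1.2 N per 10 mm (9 N at half, 14 N fully open), plus 0.5 N of friction. Half travel is 0.042.
- shutter_tab (a point): Middle of the top of the shutter's blue upright tab, 35 mm above the deck; moves with the shutter. The tab is 10 mm thick along the slide (y), 32 mm wide (x), 29 mm high above the plate: pinch it from above across its thickness, or push its -y face. Shut, it is at x = 40, y = -44 mm of the photometer.
- ruler: Aluminium safety ruler, 200 mm long (its x), 60 mm wide (its y), 4 mm thick, 125 to 240 g, flat on the bench on the other side of the robot's middle. Origin: centre of its underside. A blue grip rib, 12 mm wide, 160 mm long, runs along its middle, its top 20 mm above the underside: pinch it from above. Both long edges are alike.
- tube_a: Blood tube, 13 mm wide, 84 mm high with its blue cap, standing loose 45 mm deep in an incubator well of the photometer (at x = 116, y = -75 mm). Bystander. Origin at its foot.
- tube_b: Blood tube, 13 mm wide, 84 mm high with its blue cap, standing loose 45 mm deep in an incubator well of the photometer (at x = 116, y = -15 mm). Bystander. Origin at its foot.
- tube_c: Blood tube, 13 mm wide, 84 mm high with its blue cap, standing loose 45 mm deep in an incubator well of the photometer (at x = 116, y = 75 mm). Bystander. Origin at its foot.
- rack: White rack of blue-capped tubes, 70 x 210 mm, 88 mm high, on the bench behind. Bystander. Origin: centre of its underside.
- jar: White specimen jar with orange cap, 64 mm wide, 75 mm high, on the bench behind. Bystander. Origin: centre of its underside.

How it is judged:
By the outcome, as a careful person would: the job done as asked, in the order asked, and still so for the second after the job is handed in, while the arm keeps its last pose, push and grip.
It also fails if it takes over 58 s, if anything falls off the work surface, if the arm or the gripper's body presses on something with over 40 N, if the wrist force passes 120 N, or if a joint passes its speed limit or range.

## Working session

There is one attempt and no reset: what is moved stays moved. The work goes in short steps, Python scripts to look and compute and a tool call to move; the robot and the scene stay as the last step left them, time stands still between calls to the robot, and variables do not carry over. Pictures are saved under pics/ and viewed, at most 10 in all, crops included, and the job is handed in when it is done.

Besides the shell and the picture viewer there is one more tool, called after ">>>" as name(argument=value, ...) on one line, values as JSON. move_arm: Moves the arm, as the interface text tells. Its arguments: {"type":"object","properties":{"deltas":{"type":"array","items":{"type":"number"}}},"required":["deltas"]}

```bash
mkdir -p pics; cat > h.py <<'E'
import numpy as np, cv2
from bench import robot
from scipy.spatial.transform import Rotation as R
def snap(n):
    s=robot.snapshot(n); f=200/np.tan(np.radians(s['fov_y'])/2)
    d=s['depth']; v,u=np.mgrid[0:400,0:640]
    P=np.stack([(u-s['cx'])/f*d,-(v-s['cy'])/f*d,-d],-1)
    o=np.array(s['orientation']); M=R.from_euler('xyz',o).as_matrix() if o.size==3 else (o if o.size==9 else R.from_quat(o).as_matrix())
    W=P@M.reshape(3,3).T+np.array(s['origin']); W[d==0]=np.nan
    return s,W
def save(s,n): cv2.imwrite('pics/'+n+'.png',s['image'][:,:,::-1])
E
python3 - <<'E'
from h import *
for n in('top','scene'):
    s,W=snap(n); save(s,n+'0'); print({k:s[k] for k in s if k not in('image','depth')}); np.save(n+'.npy',W); np.save(n+'i.npy',s['image'])
print(robot.get_obs())
E
```

```text
{'fov_y': 51.95368290436617, 'cx': 319.6153207576798, 'cy': 193.1692082868577, 'origin': array([ 0.46077663, -0.01873243,  0.8920756 ]), 'orientation': array([ 0.22181399, -0.00698645, -1.64268826])}
{'fov_y': 50.01878359517728, 'cx': 323.32767674886287, 'cy': 206.58907558041204, 'origin': array([0.97966021, 0.5329175 , 0.62664804]), 'orientation': array([0.90165148, 0.01769215, 2.55169183])}
{'time': 0.1, 'joint_positions': array([-1.25009072e+00,  8.78438716e-02,  1.37206474e+00,  4.53404098e-06,
        1.68361178e+00, -1.03084124e-01]), 'qvel': array([ 0.00070896, -0.00221983, -0.00435135,  0.00036781, -0.00033719,
       -0.00019275]), 'joint_torque': array([ 2.98977095e-03, -3.41254306e+01, -3.03301048e+01,  7.21321022e-02,
        3.05171055e-02, -9.96008430e-05]), 'tool_pos': array([ 0.22602037, -0.50087745,  0.20446105]), 'ee_rot': array([-3.13967562e+00, -2.02849099e-04,  4.23790043e-01]), 'wrist_force': array([-0.7043815 , -0.07078928,  0.21109671]), 'wrist_torque': array([-0.03230637,  0.05623979,  0.04265978]), 'finger_force': 0.0, 'width': 0.09388872894276087}
```

View pics/top0.png

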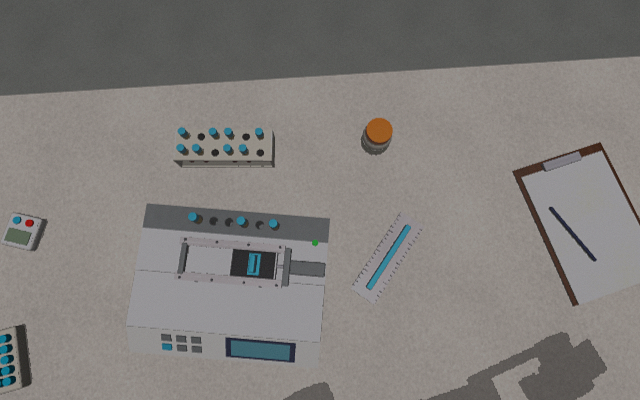

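View pics/scene0.png

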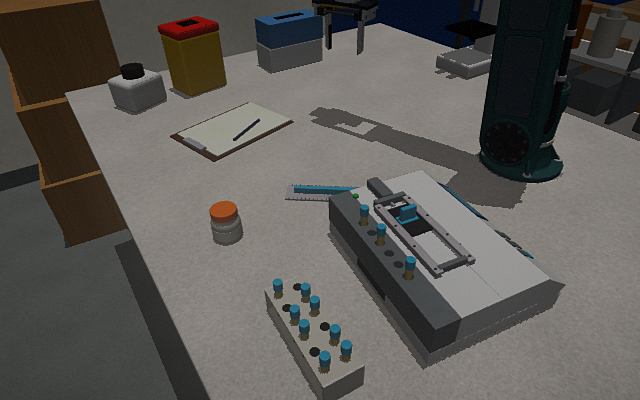

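The top view shows the photometer on the left, with the blue shutter tab at (254,264) and the rails around x 180–290. The ruler, with its blue rib, is at (388,257). The scene view shows the same layout. Next I'll measure these.

```bash
python3 - <<'E'
from h import *
W=np.load('top.npy'); I=np.load('topi.npy').astype(int)
r,g,b=I[...,0],I[...,1],I[...,2]; blue=(b-r>60)&(g-r>30)
v,u=np.mgrid[0:400,0:640]
def box(a,c,d,e): return (u>=a)&(u<=c)&(v>=d)&(v<=e)
def rect(n,m):
    p=W[m]; p=p[np.isfinite(p).all(1)]; (c,sz,an)=cv2.minAreaRect((p[:,:2]*1000).astype(np.float32)); print(n,len(p),'c',np.round(c,1),'sz',np.round(sz,1),'ang',round(an,2),'mean',p.mean(0).round(4),'zpct',np.percentile(p[:,2],[5,50,95]).round(4))
rect('rib',blue&box(355,425,215,300))
rect('rulerall',box(345,430,205,305)&(W[...,2]>0.0025)&(W[...,2]<.03))
rect('tab',blue&box(235,275,245,285)); rect('tabtop',blue&box(235,275,245,285)&(W[...,2]>.13))
for k,x in zip('cba',(193,241,273)): rect('tube'+k,blue&box(x-8,x+8,205,235))
z=W[...,2]
rect('rails',box(165,300,230,300)&(z>.108)&(z<.116)); rect('deck',box(120,335,200,335)&(z>.096)&(z<.104))
rect('rail wood-col',box(165,300,230,300)&(z>.108)&(z<.116)&(W[...,0]>0))
rect('dark plate',(I.sum(-1)<140)&box(225,285,240,290))
rect('bench',box(340,500,330,350)); 
rect('jar',box(355,400,110,160)&(z>.05)); rect('rack',box(165,285,120,170)&(z>.05))
big=cv2.resize(np.load('topi.npy')[190:340,115:440],None,fx=2.4,fy=2.4,interpolation=cv2.INTER_CUBIC); cv2.imwrite('pics/crop.png',big[:,:,::-1])
E
```

```text
rib 380 c [ 510.7 -174.3] sz [ 10.8 158.5] ang 51.23 mean [ 0.5098 -0.1735  0.0218] zpct [0.0193 0.0218 0.0242]
rulerall 4620 c [ 517.  -177.4] sz [187.4 215.6] ang 85.2 mean [ 0.5113 -0.1751  0.0064] zpct [0.0027 0.0047 0.0216]
tab 203 c [509.6  97.1] sz [22.  39.7] ang 80.95 mean [0.5083 0.0958 0.1216] zpct [0.1076 0.1114 0.138 ]
tabtop 91 c [508.8  97.5] sz [ 9.5 30.9] ang 80.5 mean [0.5087 0.0971 0.1365] zpct [0.1344 0.1364 0.1385]
tubec 56 c [605.5 206.8] sz [24.8 14.7] ang 59.7 mean [0.6028 0.2028 0.1396] zpct [0.1378 0.1405 0.1425]
tubeb 55 c [592. 114.] sz [14.7 20.9] ang 84.85 mean [0.5889 0.1138 0.14  ] zpct [0.1382 0.1409 0.1425]
tubea 56 c [582.6  54.7] sz [13.4 21.6] ang 88.26 mean [0.5795 0.0548 0.1399] zpct [0.1383 0.1406 0.1426]
rails 2359 c [512.7 124.1] sz [233.2  81.2] ang 81.2 mean [0.514  0.1331 0.1126] zpct [0.1084 0.1131 0.1154]
deck 18255 c [498.5 143.8] sz [361.  236.1] ang 81.18 mean [0.4941 0.1534 0.1014] zpct [0.0992 0.1015 0.1034]
rail wood-col 2359 c [512.7 124.1] sz [233.2  81.2] ang 81.2 mean [0.514  0.1331 0.1126] zpct [0.1084 0.1131 0.1154]
dark plate 563 c [510.4  98.6] sz [79.7 47.4] ang 80.95 mean [0.5124 0.1019 0.1078] zpct [0.1053 0.1077 0.11  ]
bench 3363 c [ 336.6 -224.7] sz [332.9  40. ] ang 85.84 mean [ 0.3367 -0.2236  0.002 ] zpct [-0.0005  0.002   0.0045]
jar 655 c [ 770.4 -171.9] sz [56.6 56.2] ang 22.78 mean [ 0.7675 -0.1705  0.0731] zpct [0.0519 0.0762 0.0789]
rack 3083 c [769.3 161.9] sz [211.5  70.6] ang 85.7 mean [0.767  0.16   0.0612] zpct [0.0532 0.0559 0.0897]
```

View pics/crop.png

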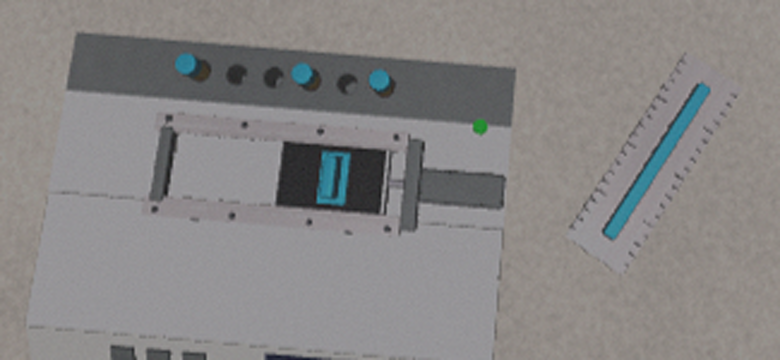

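```bash
cat >> h.py <<'E'
def to(x,y,z,yaw_deg,o=None):
    o=o or robot.get_obs(); A=R.from_euler('xyz',o['ee_rot'])
    B=R.from_euler('xyz',[np.pi,0,np.radians(yaw_deg)])
    print('pos',o['tool_pos'].round(4),'rot',o['ee_rot'].round(4),'t',round(o['time'],2),'F',o['wrist_force'].round(1),'w',round(o['width'],4),'ff',o['finger_force'])
    print(' turn',(A.inv()*B).as_rotvec().round(4),'shift cm',(100*A.inv().apply(np.array([x,y,z])-o['tool_pos'])).round(3))
YAW=-8.8; c,s_=np.cos(np.radians(YAW)),np.sin(np.radians(YAW)); ORG=np.array([.4762,.1468])
def ph(W): 
    d=W[...,:2]-ORG; return np.stack([d[...,0]*c+d[...,1]*s_,-d[...,0]*s_+d[...,1]*c,W[...,2]],-1)
def wo(x,y): return ORG+np.array([x*c-y*s_,x*s_+y*c])
E
python3 - <<'E'
from h import *
W=np.load('top.npy'); Q=ph(W)*1000; I=np.load('topi.npy')
m=(Q[...,2]>110)&(Q[...,2]<117)&(abs(Q[...,0]-5)<3)&(abs(Q[...,1])<150); print('front rail y',np.percentile(Q[m][:,1],[0,2,98,100]).round(1))
m=(Q[...,2]>110)&(Q[...,2]<117)&(abs(Q[...,0]-75)<3)&(abs(Q[...,1])<150); print('back',np.percentile(Q[m][:,1],[0,2,98,100]).round(1))
for lo,hi in((-30,0),(0,40),(40,70)):
    m=(Q[...,2]>109)&(Q[...,2]<117)&(Q[...,1]>lo)&(Q[...,1]<hi)&(Q[...,0]<20)&(Q[...,0]>-15); print('rail x',np.percentile(Q[m][:,0],[2,98]).round(1))
print('rail mid w',wo(0,0),'ruler tgt',wo(-.03,0))
to(.511,-.175,.12,141.2)
E
```

```text
front rail y [-109.6  -98.4   95.5   99.7]
back [-110.4  -97.5   95.3   99.1]
rail x [ 0.4 19. ]
rail x [ 0.4 14.7]
rail x [ 0.5 14.7]
rail mid w [0.4762 0.1468] ruler tgt [0.44655315 0.15138958]
pos [ 0.226  -0.5009  0.2045] rot [-3.1397e+00 -2.0000e-04  4.2380e-01] t 0.1 F [-0.7 -0.1  0.2] w 0.0939 ff 0.0
 turn [-1.0000e-03 -2.1000e-03 -2.0406e+00] shift cm [ 39.376 -17.97    8.489]
```

>>> move_arm(deltas=[0,0,-1.0,39.4,-18,5,-1,0,0,-1.0,39.4,-18,5,-1,0,0,-1.0,39.4,-18,5,-1,0,0,-1.0,39.4,-18,5,-1,0,0,-1.0,39.4,-18,5,-1,0,0,-1.0,39.4,-18,5,-1,0,0,-1.0,39.4,-18,5,-1,0,0,-1.0,39.4,-18,5,-1])

```text
time: 0.9
tool_pos: [0.4885, -0.2003, 0.159]
ee_rot: [-3.141, 0.0, 1.425]
wrist_force: [0.3, -0.3, 0.3]
width: 0.0937
finger_force: 0.0
```

```bash
python3 -c "
from h import *
to(.5105,-.1745,.05,141.2)"
```

```text
pos [ 0.4885 -0.2003  0.159 ] rot [-3.1411e+00  1.0000e-04  1.4255e+00] t 0.9 F [ 0.3 -0.3  0.3] w 0.0937 ff 0.0
 turn [-5.0000e-04 -2.0000e-04 -1.0389e+00] shift cm [ 2.876  1.809 10.897]
```

>>> move_arm(deltas=[0,0,-1.04,2.9,1.8,8,-1,0,0,-1.04,2.9,1.8,8,-1,0,0,-1.04,2.9,1.8,8,-1,0,0,-1.04,2.9,1.8,8,-1,0,0,-1.04,2.9,1.8,8,-1,0,0,-1.04,2.9,1.8,8,-1,0,0,-1.04,2.9,1.8,8,-1,0,0,-1.04,2.9,1.8,8,-1])

```text
time: 1.7
tool_pos: [0.5094, -0.176, 0.079]
ee_rot: [-3.141, -0.001, 2.464]
wrist_force: [0.3, -0.1, -0.2]
width: 0.094
finger_force: 0.0
```

```bash
python3 - <<'E'
from h import *
to(.5105,-.1745,.007,141.2)
for n in('top','scene'):
    s,W=snap(n); save(s,n+'1')
    I=s['image'].astype(int); m=(I[...,2]-I[...,0]>60)&(I[...,1]-I[...,0]>30)&(W[...,2]>.013)&(W[...,2]<.03)&(abs(W[...,0]-.51)<.1)&(abs(W[...,1]+.175)<.1)
    p=W[m]; print(n,len(p)); 
    if len(p)>20: print(cv2.minAreaRect((p[:,:2]*1000).astype(np.float32)),p.mean(0),p[p[:,2]>.0185].mean(0))
E
```

```text
pos [ 0.5094 -0.176   0.079 ] rot [-3.1412e+00 -1.1000e-03  2.4635e+00] t 1.7 F [ 0.3 -0.1 -0.2] w 0.094 ff 0.0
 turn [-0.0004 -0.0011 -0.0009] shift cm [1.000e-03 1.880e-01 7.203e+00]
top 156
((477.6458740234375, -147.88629150390625), (10.804204940795898, 74.55000305175781), 50.551273345947266) [ 0.47278671 -0.1431648   0.02174628] [ 0.47288716 -0.14324743  0.02179199]
scene 64
((514.7774658203125, -176.28707885742188), (13.634361267089844, 148.635009765625), 50.28203201293945) [ 0.49154556 -0.15625092  0.01677934] [ 0.51330125 -0.17039424  0.01874301]
```

View pics/scene1.png

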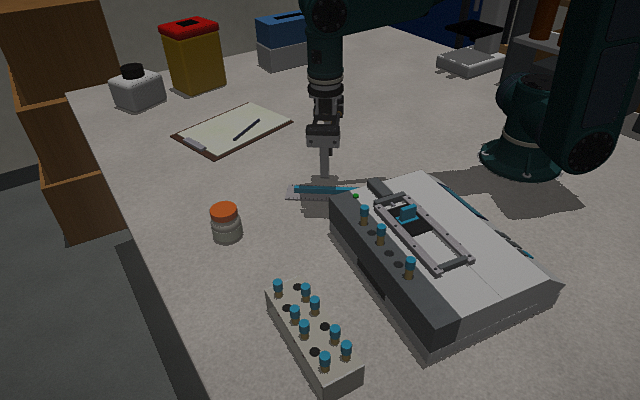

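The scene view shows the gripper over the ruler rib at about (325,185). Next I descend and close.

>>> move_arm(deltas=[0,0,0,0,0.2,4,-1,0,0,0,0,0.2,6.5,-1,0,0,0,0,0.2,7.2,-1,0,0,0,0,0.2,7.2,1,0,0,0,0,0.2,7.2,1,0,0,0,0,0.2,7.2,1,0,0,0,0,0.2,7.2,1,0,0,0,0,0.2,7.2,1])

```text
time: 2.6
tool_pos: [0.5117, -0.1749, 0.0087]
ee_rot: [3.141, 0.002, 2.464]
wrist_force: [0.6, -0.2, -0.3]
width: 0.0575
finger_force: 0.0
```

>>> move_arm(deltas=[0,0,0,0,0,0,1,0,0,0,0,0,0,1])

```text
time: 2.8
tool_pos: [0.5111, -0.1747, 0.0079]
ee_rot: [3.142, 0.0, 2.464]
wrist_force: [0.4, -0.5, -0.6]
width: 0.0417
finger_force: 0.0
```

>>> move_arm(deltas=[0,0,0,0,0,0,1,0,0,0,0,0,0,1,0,0,0,0,0,0,1,0,0,0,0,0,0,1,0,0,0,0,0,0,1,0,0,0,0,0,0,1,0,0,0,0,0,0,1])

```text
time: 3.5
tool_pos: [0.511, -0.1745, 0.0076]
ee_rot: [3.141, -0.0, 2.464]
wrist_force: [0.8, 0.8, -0.1]
width: 0.0116
finger_force: 30.0
```

>>> move_arm(deltas=[0,0,0,0,0,-1,1,0,0,0,0,0,-3,1,0,0,0,0,0,-6,1,0,0,0,0,0,-9,1,0,0,0,0,0,-12,1,0,0,0,0,0,-15,1,0,0,0,0,0,-16,1,0,0,0,0,0,-16,1])

```text
time: 4.3
tool_pos: [0.5119, -0.1751, 0.1696]
ee_rot: [3.141, 0.004, 2.464]
wrist_force: [1.0, -0.1, -1.9]
width: 0.0119
finger_force: 30.0
```

```bash
python3 -c "
from h import *
x,y=wo(-.045,0); print(x,y)
to(x,y,.167,81.2)"
```

```text
0.4317297228349051 0.15368436263278173
pos [ 0.5119 -0.1751  0.1696] rot [3.1408 0.004  2.4637] t 4.3 F [ 1.  -0.1 -1.9] w 0.0119 ff 29.999159574508667
 turn [0.0028 0.0032 1.0465] shift cm [26.863 20.58   0.172]
```

>>> move_arm(deltas=[0,0,0.05,1.3,1.0,0,1,0,0,0.15,4,3.1,0,1,0,0,0.27,7.2,5.5,0,1,0,0,0.4,10.4,8,0,1,0,0,0.53,13.6,10.4,0,1,0,0,0.66,16.8,12.9,0,1,0,0,0.79,20,15.3,0,1,0,0,0.9,23,17.6,0,1])

```text
time: 5.1
tool_pos: [0.4402, 0.1081, 0.165]
ee_rot: [-3.137, 0.001, 1.559]
wrist_force: [1.4, 0.2, -1.6]
width: 0.0115
finger_force: 30.0
```

```bash
python3 -c "
from h import *
x,y=wo(-.040,0); print(x,y)
to(x,y,.1276,81.2)"
```

```text
0.4366708647421379 0.15291943345136152
pos [0.4402 0.1081 0.165 ] rot [-3.1374e+00  6.0000e-04  1.5590e+00] t 5.1 F [ 1.4  0.2 -1.6] w 0.0115 ff 29.995485842227936
 turn [-0.0042  0.0009  0.1418] shift cm [ 4.483 -0.391  3.742]
```

>>> move_arm(deltas=[0,0,0.05,1.5,-0.1,0.5,1,0,0,0.11,3.3,-0.3,1.7,1,0,0,0.142,4.5,-0.4,2.8,1,0,0,0.142,4.5,-0.4,3.4,1,0,0,0.142,4.5,-0.4,3.7,1,0,0,0.142,4.5,-0.4,3.7,1])

```text
time: 5.7
tool_pos: [0.438, 0.1509, 0.1294]
ee_rot: [-3.14, 0.001, 1.422]
wrist_force: [-0.1, -0.3, -1.8]
width: 0.0117
finger_force: 30.0
```

```bash
python3 - <<'E'
from h import *
x,y=wo(-.038,0); to(x,y,.1076,81.2)
s,W=snap('top'); Q=ph(W)*1000
I=s['image'].astype(int); blue=(I[...,2]-I[...,0]>60)&(I[...,1]-I[...,0]>30)
m=blue&(Q[...,2]>120)&(Q[...,2]<150)&(Q[...,0]<-15)&(Q[...,0]>-80)
p=Q[m]; print(len(p),cv2.minAreaRect(p[:,:2].astype(np.float32)),p.min(0),p.max(0))
np.save('q.npy',Q); cv2.imwrite('pics/c2.png',cv2.resize(s['image'][190:370,115:345],None,fx=3,fy=3)[:,:,::-1])
E
```

```text
pos [0.438  0.1509 0.1294] rot [-3.1395e+00  1.3000e-03  1.4215e+00] t 5.7 F [-0.1 -0.3 -1.8] w 0.0117 ff 29.999081790447235
 turn [-0.0021  0.0013  0.0043] shift cm [0.18  0.047 2.178]
223 ((-39.26496505737305, -45.708526611328125), (10.527068138122559, 70.60250091552734), 0.7564085125923157) [-44.28224726 -81.04856443 139.86195085] [-33.54656965 -10.44891254 147.5304668 ]
```

View pics/c2.png

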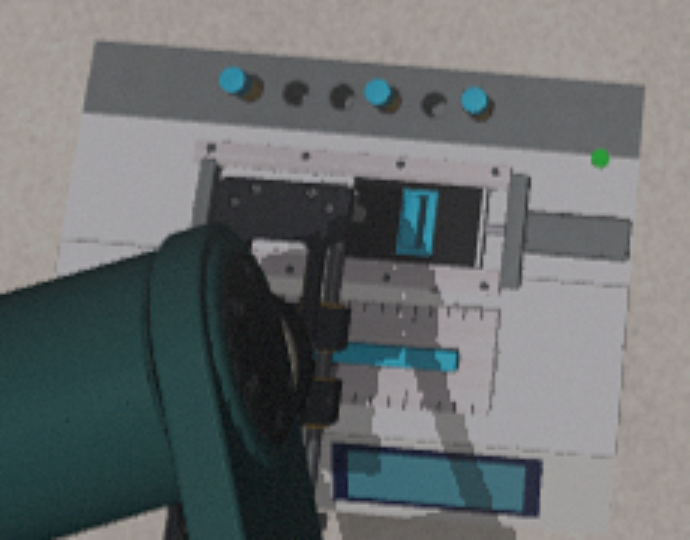

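The ruler is held level over the front deck, with its rib at (395,355) in the crop, parallel to the rail and about centred. Lowering it now.

>>> move_arm(deltas=[0,0,0.01,0.1,0,0.7,1,0,0,0.01,0.1,0,1.3,1,0,0,0.01,0.1,0,1.7,1,0,0,0.01,0.1,0,1.9,1,0,0,0.01,0.1,0,1.9,1,0,0,0.01,0.1,0,1.9,1])

```text
time: 6.35
tool_pos: [0.4388, 0.1527, 0.1117]
ee_rot: [3.141, 0.0, 1.412]
wrist_force: [0.1, 1.0, -2.0]
width: 0.0116
finger_force: 30.0
```

```bash
python3 -c "
from h import *
x,y=wo(-.03,0); to(x,y,.1076,81.2)"
```

```text
pos [0.4388 0.1527 0.1117] rot [3.1413 0.     1.4118] t 6.35 F [ 0.1  1.  -2. ] w 0.0116 ff 29.999184608459473
 turn [ 0.0002  0.     -0.0054] shift cm [-0.011  0.788  0.41 ]
```

>>> move_arm(deltas=[0,0,0,0,0,0.15,1,0,0,0,0,0,0.3,1,0,0,0,0,0,0.4,1,0,0,0,0,0,0.4,1,0,0,0,0,0,0.4,1])

```text
time: 6.85
tool_pos: [0.4387, 0.1527, 0.1076]
ee_rot: [3.142, 0.0, 1.412]
wrist_force: [0.0, -0.8, -2.7]
width: 0.0116
finger_force: 30.0
```

>>> move_arm(deltas=[0,0,0,0,0,0.05,1,0,0,0,0,0,0.1,1,0,0,0,0,0,0.1,1,0,0,0,0,0,0.1,1])

```text
time: 7.25
tool_pos: [0.4387, 0.1527, 0.1075]
ee_rot: [3.141, -0.0, 1.412]
wrist_force: [-2.9, -1.0, 5.7]
width: 0.0116
finger_force: 30.0
```

>>> move_arm(deltas=[0,0,0,0,0,-0.07,1,0,0,0,0,0.2,-0.07,1,0,0,0,0,0.4,-0.07,1,0,0,0,0,0.55,-0.07,1,0,0,0,0,0.65,-0.07,1,0,0,0,0,0.65,-0.07,1,0,0,0,0,0.65,-0.07,1])

```text
time: 7.95
tool_pos: [0.4453, 0.1519, 0.1075]
ee_rot: [3.141, -0.0, 1.412]
wrist_force: [-3.0, 0.6, 4.4]
width: 0.0121
finger_force: 30.0
```

>>> move_arm(deltas=[0,0,0,0,0.05,-0.03,1,0,0,0,0,0.1,-0.03,1,0,0,0,0,0.15,-0.03,1,0,0,0,0,0.15,-0.03,1])

```text
time: 8.35
tool_pos: [0.4467, 0.1515, 0.1075]
ee_rot: [3.142, 0.0, 1.412]
wrist_force: [-4.0, 1.1, 2.7]
width: 0.0117
finger_force: 30.0
```

>>> move_arm(deltas=[0,0,0,0,0.05,-0.03,1,0,0,0,0,0.1,-0.03,1,0,0,0,0,0.15,-0.03,1,0,0,0,0,0.15,-0.03,1])

```text
time: 8.75
tool_pos: [0.4478, 0.151, 0.1075]
ee_rot: [-3.141, 0.001, 1.412]
wrist_force: [-1.6, -0.4, 1.0]
width: 0.0116
finger_force: 30.0
```

>>> move_arm(deltas=[0,0,0,0,0.05,0,1,0,0,0,0,0.1,0,1,0,0,0,0,0.15,0,1,0,0,0,0,0.15,0,1])

```text
time: 9.15
tool_pos: [0.4479, 0.151, 0.1075]
ee_rot: [-3.138, 0.001, 1.412]
wrist_force: [-7.7, 0.3, 4.9]
width: 0.0118
finger_force: 30.0
```

>>> move_arm(deltas=[0,0,0,0,0.06,0,1,0,0,0,0,0.12,0,1,0,0,0,0,0.12,0,1,0,0,0,0,0.12,0,1])

```text
time: 9.55
tool_pos: [0.4479, 0.151, 0.1076]
ee_rot: [-3.135, 0.001, 1.412]
wrist_force: [-11.3, 0.1, 6.3]
width: 0.0118
finger_force: 30.0
```

```bash
python3 - <<'E'
from h import *
print(robot.get_obs()['wrist_torque'])
to(.4479,.151,.1076,81.2)
s,W=snap('top'); Q=ph(W)*1000
I=s['image'].astype(int); blue=(I[...,2]-I[...,0]>60)&(I[...,1]-I[...,0]>30)
m=blue&(Q[...,2]>112)&(Q[...,2]<130)&(Q[...,0]<-15)&(Q[...,0]>-80)&(abs(Q[...,1])<95)
p=Q[m]; print(len(p),cv2.minAreaRect(p[:,:2].astype(np.float32)),p.min(0),p.max(0))
cv2.imwrite('pics/c3.png',cv2.resize(s['image'][220:340,190:310],None,fx=5,fy=5,interpolation=2)[:,:,::-1])
E
```

```text
[0.04677753 1.76159973 0.10687366]
pos [0.4479 0.151  0.1076] rot [-3.1350e+00  1.1000e-03  1.4123e+00] t 9.55 F [-11.3   0.1   6.3] w 0.0118 ff 30.02649575471878
 turn [-0.0066  0.0011 -0.0049] shift cm [ 0.004 -0.001 -0.004]
210 ((-29.835079193115234, -44.830928802490234), (10.693081855773926, 70.70050811767578), 0.3700747787952423) [-34.9916198  -80.15629083 117.45399067] [-24.27333989  -9.48004814 124.37167733]
```

View pics/c3.png

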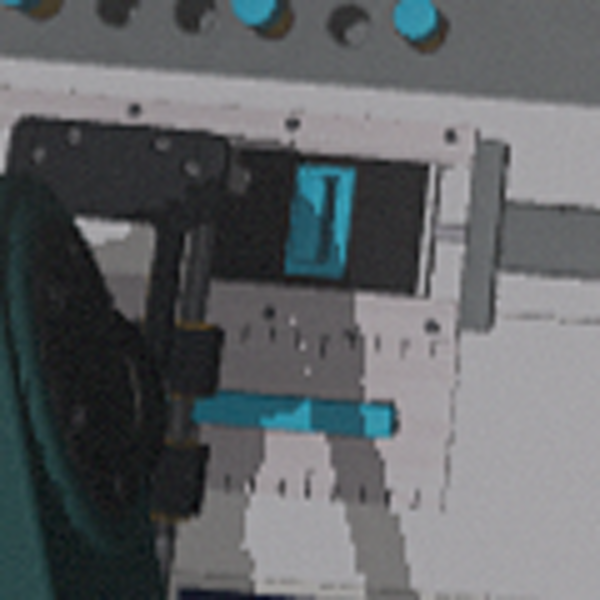

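The ruler's long edge is against the rail from about (215,330) to (460,345) in the crop. The yaw moment is near zero, so it is flush. I'll ease the push and release.

>>> move_arm(deltas=[0,0,0,0,-0.1,0,1,0,0,0,0,-0.2,-0.05,1,0,0,0,0,-0.2,-0.05,1,0,0,0,0,-0.2,-0.05,0.5,0,0,0,0,-0.2,-0.05,0.5,0,0,0,0,-0.2,-0.05,0.5,0,0,0,0,-0.2,-0.05,0.5])

```text
time: 10.3
tool_pos: [0.4496, 0.1511, 0.1088]
ee_rot: [3.14, -0.0, 1.412]
wrist_force: [-0.4, 0.3, 0.7]
width: 0.0237
finger_force: 0.0
```

>>> move_arm(deltas=[0,0,0,0,-0.15,-0.5,0.5,0,0,0,0,-0.15,-2,0.5,0,0,0,0,-0.15,-4.5,0.5,0,0,0,0,-0.15,-6.5,0.5,0,0,0,0,-0.15,-7.0,0.3,0,0,0,0,-0.15,-7.0,0.15])

```text
time: 10.9
tool_pos: [0.4479, 0.1515, 0.1794]
ee_rot: [3.139, -0.001, 1.412]
wrist_force: [0.0, -0.1, -0.1]
width: 0.0359
finger_force: 0.0
```

```bash
python3 - <<'E'
from h import *
x,y=wo(.04,-.044); to(x,y,.175,171.2)
E
```

```text
pos [0.4479 0.1515 0.1794] rot [ 3.1392e+00 -8.0000e-04  1.4118e+00] t 10.9 F [ 0.  -0.1 -0.1] w 0.0359 ff 0.0
 turn [ 2.5000e-03  1.3000e-03 -1.5762e+00] shift cm [-4.392  6.89   0.455]
```

>>> move_arm(deltas=[0,0,-1.57,-2.2,3.4,0.4,0.15,0,0,-1.57,-4.4,6.9,0.4,0.15,0,0,-1.57,-4.4,6.9,0.4,0.15,0,0,-1.57,-4.4,6.9,0.4,0.15,0,0,-1.57,-4.4,6.9,0.4,0.15,0,0,-1.57,-4.4,6.9,0.4,0.15,0,0,-1.57,-4.4,6.9,0.4,0.15,0,0,-1.57,-4.4,6.9,0.4,0.15])

```text
time: 11.7
tool_pos: [0.5076, 0.0969, 0.1724]
ee_rot: [-3.14, -0.003, 2.618]
wrist_force: [-0.9, 0.8, -0.3]
width: 0.04
finger_force: 0.0
```

```bash
python3 - <<'E'
from h import *
x,y=wo(.04,-.044); to(x,y,.112,171.2)
s,W=snap('top'); Q=ph(W)*1000
I=s['image'].astype(int); blue=(I[...,2]-I[...,0]>60)&(I[...,1]-I[...,0]>30)
m=blue&(Q[...,2]>112)&(Q[...,2]<130)&(Q[...,0]<-15)&(Q[...,0]>-80)&(abs(Q[...,1])<95)
p=Q[m]; print(len(p),cv2.minAreaRect(p[:,:2].astype(np.float32)),p.min(0),p.max(0))
cv2.imwrite('pics/c4.png',cv2.resize(s['image'][200:350,130:330],None,fx=4,fy=4,interpolation=2)[:,:,::-1])
E
```

```text
pos [0.5076 0.0969 0.1724] rot [-3.1397e+00 -2.6000e-03  2.6179e+00] t 11.7 F [-0.9  0.8 -0.3] w 0.04 ff 0.0
 turn [-0.0014 -0.0029 -0.3701] shift cm [-0.123  0.11   6.042]
309 ((-29.356857299804688, -0.34745025634765625), (157.75645446777344, 10.924749374389648), 89.86717987060547) [-34.75240978 -79.21757651 112.16092338] [-23.73849235  78.52829551 125.52633461]
```

View pics/c4.png

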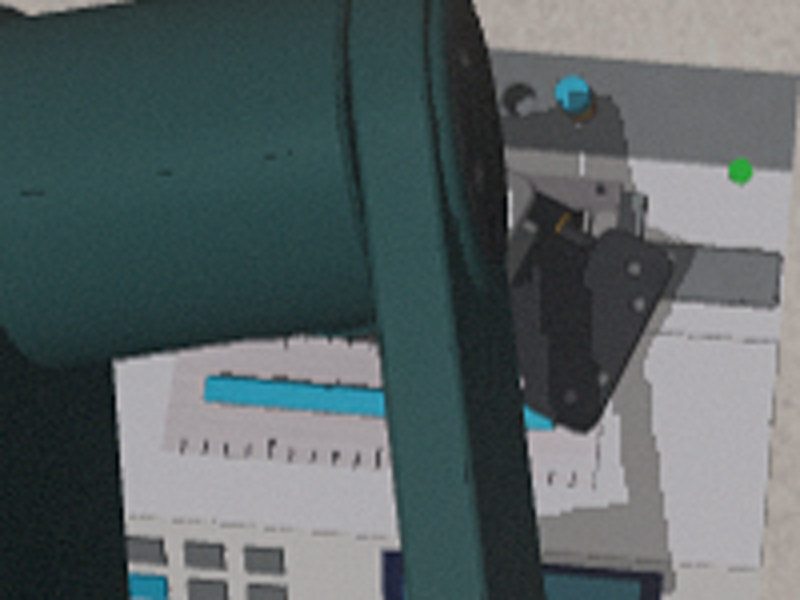

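The ruler is flush, parallel to within 0.15° and centred. The rib runs from (205,390) to (550,420) in the crop, and the gripper is over the tab. Next I finish the turn, then descend.

>>> move_arm(deltas=[0,0,-0.15,-0.1,0.1,0,0.15,0,0,-0.3,-0.1,0.1,0,0.15,0,0,-0.37,-0.1,0.1,0,0.15,0,0,-0.37,-0.1,0.1,1,0.15,0,0,-0.37,-0.1,0.1,2.5,0.15,0,0,-0.37,-0.1,0.1,4,0.15,0,0,-0.37,-0.1,0.1,5,0.15,0,0,-0.37,-0.1,0.1,5,0.15])

```text
time: 12.55
tool_pos: [0.5081, 0.0972, 0.1213]
ee_rot: [-3.14, -0.005, 2.981]
wrist_force: [-0.2, -0.0, -0.7]
width: 0.04
finger_force: 0.0
```

```bash
python3 -c "
from h import *
x,y=wo(.04,-.044); to(x,y,.112,171.2)"
```

```text
pos [0.5081 0.0972 0.1213] rot [-3.1402 -0.0052  2.9812] t 12.55 F [-0.2 -0.  -0.7] w 0.04 ff 0.0
 turn [-0.0013 -0.0053 -0.0068] shift cm [-0.097  0.016  0.927]
```

>>> move_arm(deltas=[0,0,-0.007,-0.1,0,0.5,0.15,0,0,-0.007,-0.1,0,0.8,0.15,0,0,-0.007,-0.1,0,0.9,1,0,0,-0.007,-0.1,0,0.9,1,0,0,-0.007,-0.1,0,0.9,1,0,0,-0.007,-0.1,0,0.9,1,0,0,-0.007,-0.1,0,0.9,1,0,0,-0.007,-0.1,0,0.9,1])

```text
time: 13.35
tool_pos: [0.511, 0.0969, 0.1158]
ee_rot: [-3.141, 0.001, 2.989]
wrist_force: [-0.2, -2.3, 1.6]
width: 0.0097
finger_force: 30.0
```

```bash
python3 -c "
from h import *
o=robot.get_obs();print(ph(o['tool_pos']))
x,y=wo(.041,-.002); to(x,y,.112,171.2)"
```

```text
[ 0.04200068 -0.04403907  0.11575967]
pos [0.511  0.0969 0.1158] rot [-3.1410e+00  6.0000e-04  2.9886e+00] t 13.35 F [-0.2 -2.3  1.6] w 0.0097 ff 30.000300407409668
 turn [-0.0006  0.0006  0.0006] shift cm [0.098 4.204 0.373]
```

>>> move_arm(deltas=[0,0,0,0,0.3,0,1,0,0,0,0,0.9,0,1,0,0,0,0,1.6,0,1,0,0,0,0,2.3,0,1,0,0,0,0,3.0,0,1,0,0,0,0,3.5,0,1,0,0,0,0,3.8,0,1,0,0,0,0,3.8,0,1])

```text
time: 14.15
tool_pos: [0.5165, 0.1325, 0.1157]
ee_rot: [-3.136, 0.0, 2.988]
wrist_force: [-0.9, -7.8, 3.4]
width: 0.0099
finger_force: 30.0
```

```bash
python3 -c "
from h import *
o=robot.get_obs();print(ph(o['tool_pos']))
x,y=wo(.042,-.002); to(x,y,.116,171.2)"
```

```text
[ 0.04200694 -0.00792554  0.11574803]
pos [0.5165 0.1325 0.1157] rot [-3.1363e+00  3.0000e-04  2.9881e+00] t 14.15 F [-0.9 -7.8  3.4] w 0.0099 ff 30.00861167907715
 turn [-0.0053  0.0003  0.    ] shift cm [ 0.001  0.592 -0.028]
```

>>> move_arm(deltas=[0,0,0,0,0.2,0,1,0,0,0,0,0.4,0,1,0,0,0,0,0.6,0,1,0,0,0,0,0.6,0,1,0,0,0,0,0.6,0,1,0,0,0,0,0.6,0,1])

```text
time: 14.75
tool_pos: [0.5173, 0.1379, 0.1157]
ee_rot: [-3.136, 0.0, 2.988]
wrist_force: [-2.3, -8.5, 3.6]
width: 0.0098
finger_force: 30.0
```

```bash
python3 - <<'E'
from h import *
o=robot.get_obs();print(ph(o['tool_pos']),o['wrist_force'])
s,W=snap('top'); Q=ph(W)*1000
I=s['image'].astype(int); blue=(I[...,2]-I[...,0]>60)&(I[...,1]-I[...,0]>30)
m=blue&(Q[...,2]>112)&(Q[...,2]<130)&(Q[...,0]<-15)&(Q[...,0]>-80)&(abs(Q[...,1])<95)
p=Q[m]; print(len(p),cv2.minAreaRect(p[:,:2].astype(np.float32)),p.min(0),p.max(0))
b=cv2.resize(s['image'][220:310,190:300],None,fx=5,fy=5,interpolation=2)
s,W=snap('scene'); a=cv2.resize(s['image'][150:330,320:520],None,fx=2.5,fy=2.5,interpolation=2)[:300]
a=cv2.resize(s['image'][170:290,330:500],(560,395)); h=395; b=b[:h]
b=cv2.resize(b,(230,int(230*b.shape[0]/b.shape[1]))); b=cv2.copyMakeBorder(b,0,h-b.shape[0],0,0,0)
cv2.imwrite('pics/c5.png',np.hstack([a,b])[:,:,::-1])
E
```

```text
[ 0.04197192 -0.00248385  0.11571763] [-2.25243752 -8.50320768  3.55364515]
308 ((-29.247203826904297, -0.28559112548828125), (157.91722106933594, 10.881842613220215), 89.93791961669922) [-34.75007969 -79.24026229 112.47795253] [-23.82265062  78.67193753 124.82289383]
```

View pics/c5.png

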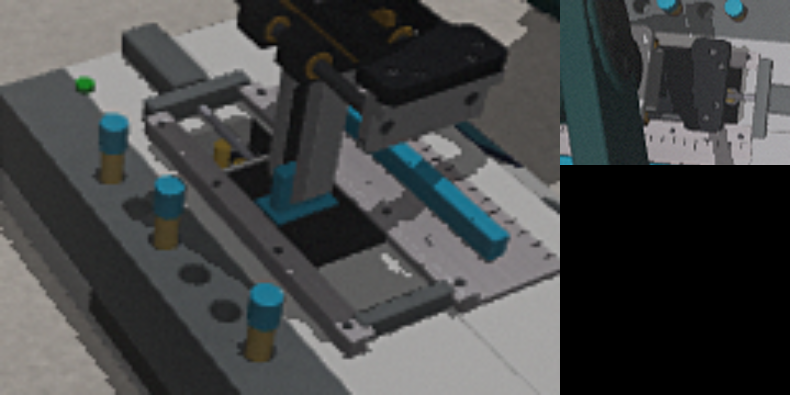

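The shutter has travelled 41.6 mm. Two yellow wells are uncovered, at (222,152) and (238,160). The ruler still lies flush and the tubes are standing, so I'm handing in.

```bash
python3 -c "
from h import *
print(robot.close_job())"
```

```text
the job is handed in; nothing more can be done
None
```

The job is handed in at about 15 s: the ruler lies flush and centred against the front rail, released, and the gripper is holding the shutter about 41.6 mm open (half travel is 42 mm) with two wells uncovered; the tubes, rack and jar were not touched.

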